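Lock off the gas valve with its slotted disc and bar

ROBOT

A 6-joint arm with a two-finger parallel gripper is mounted at the origin on a cart in front of the work surface, level with it; the furniture and walls round the work are solid. World frame = base frame: x ahead of the robot, y to its left, z up, the work surface at z = 0. Lengths are in m, angles in rad, forces in N, time in s.
With the tool pointing down it reaches from about 0.375 to 0.9 m from the base axis. Payload 3.1 kg.
Tool frame: the origin (TCP) lies midway between the tips of the shut fingers; the grasp point (between the pads) lies 19 mm behind it; x points along the fingers, z is the direction in which the jaws open and shut, and the axes are right-handed (so a half turn about x gives the same grasp; the last joint's range is limited). The gripper opens to 85 mm and grips with 20 to 120 N. Pads are 22 mm wide; open, the fingers measure 114 mm over their backs; the gripper's body (76 mm by 85 mm) begins 54 mm behind the grasp point. The pads swing forward as they close: fully open they stand 13 mm farther back than shut.
Start: joints at [1.167, 0.527, 1.433, -0, 1.181, -0.178], TCP at [0.139, 0.609, 0.231] pointing down, gripper open.
Joint ranges: [-3.08, 3.08], [-0.75, 2.2], [0.22, 2.44], [-1.43, 4.57], [0, 2.65], [-2.85, 2.85]. Speed limits (rad/s): [2.79, 2.79, 3.14, 3.14, 3.14, 3.14].

INTERFACE

Orientations are given as a unit quaternion [x, y, z, w].
In Python, from station import telemetry, optics, manip gives the robot as it stands.
- The arm moves only by the tool step_arm, never from a script. Its argument "commands" is a list of rows, each a list of 4 numbers: the shift along the tool's x, y, z in m, then the turn about the tool's x in rad. A call has 1 to 8 rows; each row is the pose to reach, as a shift and turn from the pose measured when the call began, along the tool's axes at that moment; what a row does not reach only later rows make up. A row lasts 1/12 s, in which the tool goes at most 41.7 mm and 7.16 degrees, less where a joint would pass 70% of its speed; a pose out of reach is approached as far as the arm can. A call with a gripper value outside its range is refused whole. "jaw" is the finger opening in m, from 0 to 0.0854, set as the call begins (left out, the last holds). The fingers move at their own pace and stop on an object; "grip_force" is the grip in N (left out, the last holds). Time passes only in rows, so rows that repeat a pose let the fingers close. It gives the time, the measured TCP pose, the force and the opening at its end, in the units of the state.
- telemetry.sense(): the state, without advancing time (a new reading comes with each control period).
- optics.snapshot(name): name is "side" or "top" or "wrist"; returns the picture (480x640x3 uint8, red, green, blue); there is no depth.
- optics.camera_params(name): a dict with "mtx" (3x3 intrinsics, pixels), "origin" and "attitude" of the camera in the world. Camera axes: x right, y down, z forward; pixel columns grow to the right and rows downward; lengths in m; the calibration is good to about 2 mm. A picture is of the moment at which its call begins: read the wrist's pose just before it. camera_params takes no time and is no camera call; for the wrist camera it gives the pose at the moment of the call.
- manip.sign_off(): hands the job in, once; it reports no verdict.
The state is a dict: "t": time; "q": joint angles; "qd": joint speeds; "tau": joint torques, N m; "tcp_pos": TCP position; "tool_rot": TCP orientation; "force": force on the tool from outside, world axes, zero at the start; "ft_torque": the same for the moment, N m; "finger_gap": opening from 0.0 (shut) to 1.0 (fully open).
Only numpy, scipy, OpenCV 4.12 (cv2) and the standard library are available. Lean on these libraries where they do the work, as an engineer would, in place of code of your own. Each camera call takes 0.05 s, during which the arm holds its last target.

TASK

Lock off the gas valve on the worktop: push its upright yellow peg sideways with a fingertip to turn the red disc until the slot lines up with the steel bar, and only then push the bar by its yellow plate through the slot until it is fully home. Just push with the fingertips and lift nothing, leave the flow meter, tools, vial and sample tube round the valve where they are, and finish with the hand clear.

Things in the scene. Friction and masses are not known exactly. Their poses are not given: they have to be found in the camera images.
- lock_valve: the lockable gas valve, bolted down: base plate 100 mm wide (its x), 286 mm long (its y, -207 to +79 mm). Origin: on the red disc's upright axis, at worktop level; z up. The bar is pushed along its +y: push plate, guide, disc, keeper. Guide (y -84 to -42 mm) and keeper (y 42 to 66 mm) are 36 mm wide; only the peg and the push plate rise above 49 mm
- locking_disc (a joint): turn of the red disc (72 mm across, top 47 mm high) in rad, counter-clockwise from above positive: 0 = slot (groove 18 mm wide right across the disc, white line on its floor) in line with the bar. Starts at 0.5 to 1.0, so turn it back clockwise; range -1.0 to 1.1, no stop or click at 0. About 1.5 N at the peg turns it; it stays where it is left
- disc_centre (a point): centre of the disc's top face, 47 mm above the worktop; it turns with the disc and its y axis lies along the slot
- finger_peg (a point): half-height point, 65 mm above the worktop, on the axis of the yellow upright peg at the end of the disc's red lever; push it sideways to turn the disc. Peg 12 mm thick, rising from 47 to 80 mm above the worktop, 65 mm from the disc axis: at disc angle q it lies in the valve frame at (-65 cos q, -65 sin q) mm
- lock_bar (a joint): travel of the steel bar in m along the valve's +y: 0 = drawn back (nose 7 mm short of the disc), 0.1 = fully home at its stop, nose through the disc and in the keeper. Bar 12 mm wide, 9 mm high, tapered nose; it butts against the disc if the slot is turned away. About 1.5 N slides it; it stays where it is left
- push_plate (a point): middle of the rear face (the face to push, looking along the valve's -y) of the yellow upright plate on the bar's tail, 63 mm above the worktop. Plate 30 mm wide (valve's x), 8 mm thick, rising from 42 to 80 mm above the worktop; this face is 194 mm behind the disc axis when drawn back, 94 mm when home
- rotameter: clear acrylic flow meter standing upright, 61x40x114 mm, loose; origin at the centre of its underside. A bystander behind the valve
- screwdriver: red-handled screwdriver lying flat, 171 mm long, 24 mm high, loose; origin under its middle. A bystander behind the bar
- headspace_vial: small glass vial standing upright, 22 mm across, 62 mm high, loose; origin at the centre of its underside. A bystander on the robot's side of the bar
- sorbent_tube_1: brass-capped sample tube lying flat, 90 mm long, 13 mm high, loose; origin under its middle. A bystander on the robot's side of the valve, near its keeper end
- spanner_a: steel spanner lying flat, 150 mm long, 6 mm high, loose; origin under its middle. A bystander on the robot's side of the valve

How it is judged:
By the outcome, as a careful person would: the job done as asked, in the order asked, and still so for the second after the job is handed in, with the robot touching nothing.
It also fails if it takes over 48 s, if anything falls off the work surface, if the arm or the gripper's body presses on something with over 40 N, if the wrist force passes 120 N, or if a joint passes its speed limit or range.

## Working session

There is one attempt and no reset: what is moved stays moved. The work goes in short steps, Python scripts to look and compute and a tool call to move; the robot and the scene stay as the last step left them, time stands still between calls to the robot, and variables do not carry over. Pictures are saved under pics/ and viewed, and the job is handed in when it is done.

Besides the shell and the picture viewer there is one more tool, called after "Call:" as name(argument=value, ...) on one line, values as JSON. step_arm: Moves the arm, as the interface text tells. Its arguments: {"type":"object","properties":{"commands":{"type":"array","items":{"type":"array","items":{"type":"number"}}},"jaw":{"type":"number"},"grip_force":{"type":"number"}},"required":["commands"]}

```bash
mkdir -p pics; ls; python3 - <<'E'
from station import telemetry, optics, manip
import cv2
s=telemetry.sense();print(s)
for n in("top","side"):
    cv2.imwrite(f"pics/{n}0.png",optics.snapshot(n)[:,:,::-1]);print(n,optics.camera_params(n))
E
```

```text
pics
{'t': 0.0, 'q': array([ 1.16750409e+00,  5.28471706e-01,  1.43391566e+00, -4.39431169e-06,
        1.18141234e+00, -1.78507403e-01]), 'qd': array([-0.00081111, -0.00018817, -0.00066809, -0.00054304,  0.00100695,
       -0.00225481]), 'tau': array([-1.71614706e-04, -4.42335498e+01, -1.78030872e+01, -2.47025764e-04,
        8.48005700e-03, -1.27869077e-05]), 'tcp_pos': array([0.13899726, 0.60860164, 0.23032598]), 'tool_rot': array([-0.44113912,  0.55360873,  0.44039594,  0.55223642]), 'force': array([-0.16677165, -0.44530758,  0.01703551]), 'ft_torque': array([ 0.06813649, -0.03382635, -0.06539594]), 'finger_gap': 0.9997833154441346}
top {'mtx': array([[590.04719946,   0.        , 319.16918225],
       [  0.        , 590.04719946, 236.42038769],
       [  0.        ,   0.        ,   1.        ]]), 'origin': array([0.44955132, 0.04692445, 1.02285469]), 'attitude': array([ 0.71407538, -0.69863188,  0.03753586, -0.02451341])}
side {'mtx': array([[440.24016472,   0.        , 323.65141371],
       [  0.        , 440.24016472, 236.341286  ],
       [  0.        ,   0.        ,   1.        ]]), 'origin': array([ 0.27424376, -0.69071089,  0.42363344]), 'attitude': array([ 0.82839635, -0.16710953,  0.10008985, -0.52518179])}
```

View pics/top0.png

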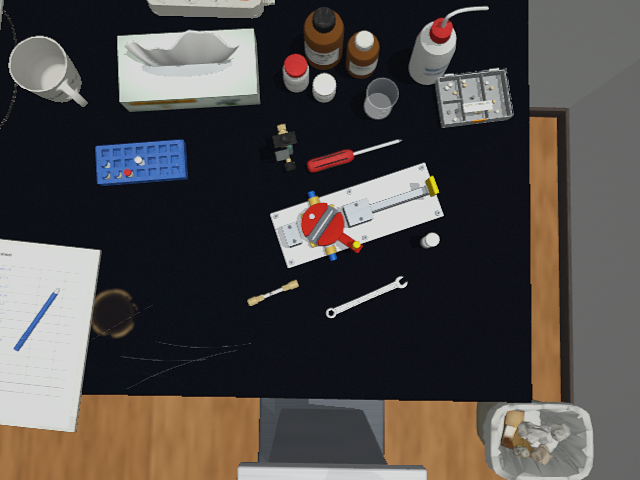

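View pics/side0.png

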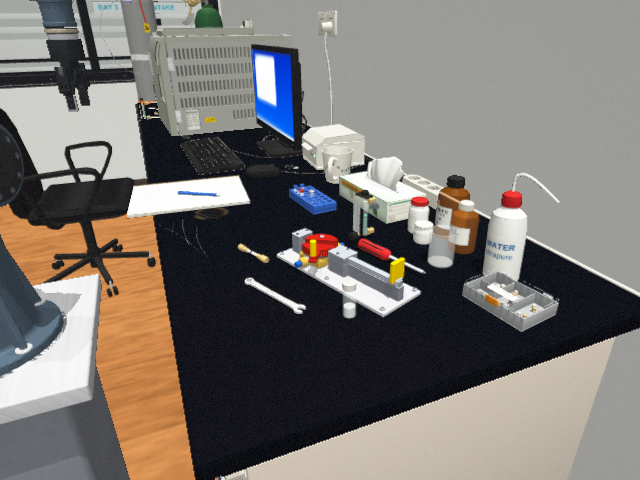

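```bash
cat > h.py <<'E'
import numpy as np,cv2
from scipy.spatial.transform import Rotation as R
from station import telemetry, optics, manip
def ray(n,u,v,z,P=None):
    P=P or optics.camera_params(n);K=P['mtx'];d=R.from_quat(P['attitude']).apply(np.linalg.solve(K,[u,v,1]))
    o=P['origin'];return o+d*(z-o[2])/d[2]
def proj(n,p,P=None):
    P=P or optics.camera_params(n);c=R.from_quat(P['attitude']).inv().apply(np.atleast_2d(p)-P['origin'])
    q=c@P['mtx'].T;return q[:,:2]/q[:,2:]
def zoom(n,img,x0,y0,x1,y1,f):
    cv2.imwrite(n,cv2.resize(img[y0:y1,x0:x1],None,fx=f,fy=f,interpolation=cv2.INTER_CUBIC))
E
python3 - <<'E'
from h import *
im=cv2.imread('pics/top0.png');zoom('pics/z0.png',im,260,150,460,300,4)
for p in((323,225),(433,186),(357,245)):print(ray('top',*p,0.06))
E
```

```text
[0.55344412 0.02417371 0.06      ]
[ 0.62262515 -0.15678309  0.06      ]
[ 0.52178827 -0.03220699  0.06      ]
```

View pics/z0.png

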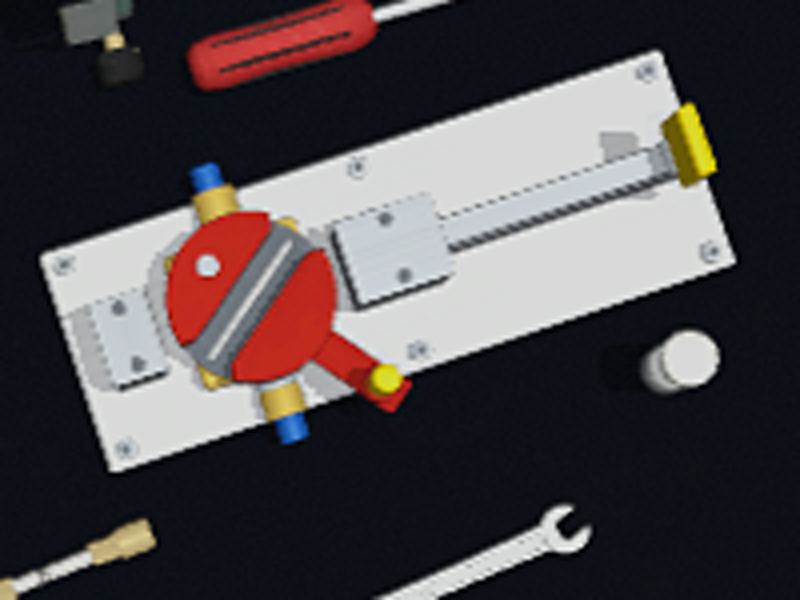

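```bash
python3 - <<'E'
from h import *
from scipy.optimize import least_squares
P=optics.camera_params('top')
obs=np.array([(40,256),(112,472),(660,50),(735,263),(251,297),(386,379)])/4+[260,150]
def model(p):
    x,y,a,h,q=p;c,s=np.cos(a),np.sin(a);h*=1
    L=np.array([(.05,.079,h),(-.05,.079,h),(.05,-.207,h),(-.05,-.207,h),(0,0,.047),(-.065*np.cos(q),-.065*np.sin(q),.08)])
    W=L.copy();W[:,0]=x+c*L[:,0]-s*L[:,1];W[:,1]=y+s*L[:,0]+c*L[:,1];return W
r=least_squares(lambda p:(proj('top',model(p),P)-obs).ravel(),[.55,.02,.3,.008,.7]);print(r.x);print(r.fun.reshape(-1,2).round(2))
x,y,a,h,q=r.x
# slot direction from white line
A=ray('top',260+290/4,150+243/4,.035,P);B=ray('top',260+211/4,150+356/4,.035,P);d=B-A
print('slot q',np.arctan2(-d[0],d[1])-a)
c,s=np.cos(a),np.sin(a)
W=lambda X,Y,Z:np.array([x+c*X-s*Y,y+s*X+c*Y,Z])
for n,p in dict(plate=W(0,-.194,.08),peg=model(r.x)[5],peg0=W(-.065,0,.08)).items():print(n,p,proj('top',p,P)[0],proj('side',p)[0])
v=ray('top',260+690/4,150+358/4,.062,P);print('vial',v, (c*(v[0]-x)+s*(v[1]-y),-s*(v[0]-x)+c*(v[1]-y)))
for nm,(u,w) in dict(sd1=(195,50),sd2=(450,0),tube=(140,535),sp=(560,525)).items():
    v=ray('top',260+u/4,150+w/4,.01,P);print(nm,v,(c*(v[0]-x)+s*(v[1]-y),-s*(v[0]-x)+c*(v[1]-y)))
E
python3 -c "
import cv2
from h import *
zoom('pics/zs0.png',cv2.imread('pics/side0.png'),260,220,440,330,4)"
```

```text
[0.55665961 0.02415419 0.34654688 0.00565302 0.63562193]
[[-0.14 -0.29]
 [ 0.07  0.42]
 [-0.26 -0.11]
 [ 0.12  0.26]
 [ 0.1  -0.34]
 [ 0.09  0.07]]
slot q 0.6379328090694997
plate [ 0.6225521  -0.15831274  0.08      ] [436.54427543 183.94114987] [399.03372641 262.14503962]
peg [ 0.52057031 -0.02990654  0.08      ] [356.5939636  244.81524256] [311.6037445 241.2912552]
peg0 [0.49552379 0.00207681 0.08      ] [336.38893594 259.98062221] [292.47384646 236.65081855]
vial [ 0.53346441 -0.15589852  0.062     ] (np.float64(-0.08297153909250185), np.float64(-0.16147049169076125))
sd1 [0.66772677 0.05005626 0.01      ] (np.float64(0.11326203680283739), np.float64(-0.013361956937586909))
sd2 [ 0.69271996 -0.06089357  0.01      ] (np.float64(0.09908507232718004), np.float64(-0.1262049342751005))
tube [0.45672826 0.0688116  0.01      ] (np.float64(-0.07882257139802959), np.float64(0.07594446807282412))
sp [ 0.46481639 -0.11117842  0.01      ] (np.float64(-0.13234924336288645), np.float64(-0.09609250598779506))
```

View pics/zs0.png

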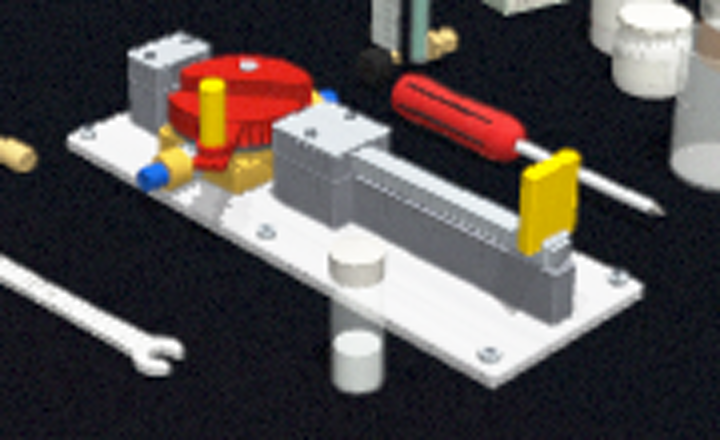

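```bash
cat >> h.py <<'E'
VX,VY,VA=0.5567,0.0242,0.3465
def w2v(p): 
    c,s=np.cos(VA),np.sin(VA);dx,dy=p[0]-VX,p[1]-VY;return np.array([c*dx+s*dy,-s*dx+c*dy,p[2]])
def v2w(p):
    c,s=np.cos(VA),np.sin(VA);return np.array([VX+c*p[0]-s*p[1],VY+s*p[0]+c*p[1],p[2]])
def rel(pv):
    s=telemetry.sense();r=R.from_quat(s['tool_rot']);print('tcp valve mm',(w2v(s['tcp_pos'])*1e3).round(1),'tool shift to target mm',(r.inv().apply(v2w(np.array(pv))-s['tcp_pos'])*1e3).round(1),
     'tool y,z dirs in valve deg',[round(float(np.degrees(np.arctan2(r.as_matrix()[1,i],r.as_matrix()[0,i])-VA)),1) for i in(1,2)],'f',s['force'].round(1),'t',s['t'],'q6',s['q'].round(2))
E
python3 - <<'E'
from h import *
rel([-.052,-.075,.2]);print(R.from_quat(telemetry.sense()['tool_rot']).as_matrix().round(3))
E
```

```text
tcp valve mm [-194.3  691.6  230.4] tool shift to target mm [  31.4 -534.3 -567.8] tool y,z dirs in valve deg [147.3, 57.3] f [-1.2 -0.4 -0.2] t 0.1 q6 [ 1.17  0.53  1.43 -0.    1.18 -0.18]
[[-0.001 -0.975  0.223]
 [-0.002  0.223  0.975]
 [-1.     0.    -0.002]]
```

Call:
step_arm(commands=[[0,-0.02,-0.021,0],[0,-0.045,-0.048,-0.1],[0,-0.07,-0.075,-0.2],[0,-0.095,-0.1,-0.3],[0,-0.12,-0.128,-0.4],[0,-0.145,-0.155,-0.5],[0,-0.17,-0.18,-0.571],[0,-0.195,-0.207,-0.571]], jaw=0)

```text
t: 0.77
tcp_pos: [0.2834, 0.3619, 0.2306]
tool_rot: [0.579, -0.406, -0.579, -0.405]
force: [0.7, 0.5, -0.1]
finger_gap: 0.001
```

```bash
python3 -c "
from h import *
rel([-.058,-.075,.2])"
```

```text
tcp valve mm [-142.3  410.5  230.6] tool shift to target mm [  31.2  -83.1 -485.6] tool y,z dirs in valve deg [-179.8, 90.2] f [ 0.7  0.5 -0.1] t 0.7667 q6 [ 0.66  0.31  1.83 -0.    1.   -1.26]
```

Call:
step_arm(commands=[[0,-0.005,-0.035,0],[0,-0.011,-0.07,0],[0,-0.018,-0.108,0],[0,-0.024,-0.146,0],[0,-0.03,-0.184,0],[0,-0.037,-0.222,0],[0,-0.043,-0.26,0],[0,-0.05,-0.295,0]])

```text
t: 1.43
tcp_pos: [0.4317, 0.0998, 0.2309]
tool_rot: [0.579, -0.407, -0.579, -0.405]
force: [0.6, 1.0, 0.1]
finger_gap: -0.003
```

Call:
step_arm(commands=[[0,-0.005,-0.035,0],[0,-0.01,-0.07,0],[0,-0.016,-0.107,0],[0.005,-0.022,-0.14,0],[0.01,-0.028,-0.165,0],[0.02,-0.032,-0.182,0],[0.03,-0.033,-0.19,0],[0.03,-0.033,-0.19,0]])

```text
t: 2.1
tcp_pos: [0.5268, -0.0687, 0.1988]
tool_rot: [-0.577, 0.408, 0.58, 0.405]
force: [-1.5, -0.0, -0.5]
finger_gap: 0.003
```

```bash
python3 -c "
from h import *
rel([-.058,-.075,.06])
im=optics.snapshot('wrist')[:,:,::-1];cv2.imwrite('pics/w1.png',im)
im=optics.snapshot('side')[:,:,::-1];zoom('pics/s1.png',im,240,150,440,300,4)
"
```

```text
tcp valve mm [-59.7 -77.2 198.8] tool shift to target mm [138.8  -2.4   2.1] tool y,z dirs in valve deg [-180.0, 90.0] f [-1.5 -0.  -0.5] t 2.1 q6 [-0.34  0.45  1.7  -0.    1.   -2.25]
```

View pics/s1.png

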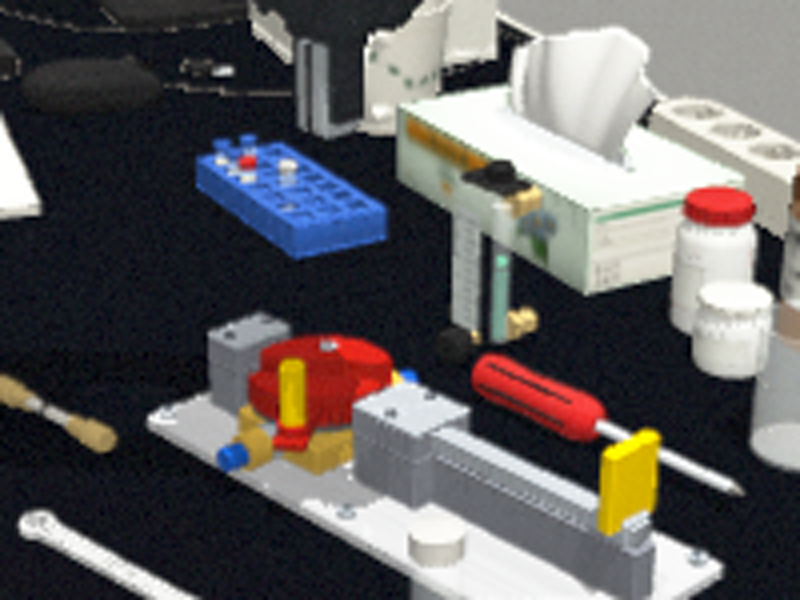

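View pics/w1.png

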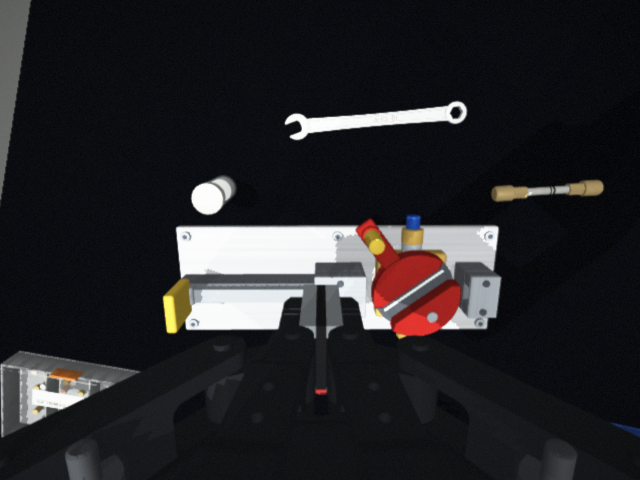

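Call:
step_arm(commands=[[0.03,0,0,0],[0.06,0,0,0],[0.09,0,0,0],[0.115,0,0,0],[0.13,0,0,0],[0.14,0,0,0],[0.141,0,0,0]])

```text
t: 2.78
tcp_pos: [0.524, -0.0652, 0.0581]
tool_rot: [-0.577, 0.407, 0.582, 0.404]
force: [0.7, -0.5, -0.1]
finger_gap: -0.0
```

```bash
python3 -c "
from h import *
rel([-.06,-.06,.058])
im=optics.snapshot('wrist')[:,:,::-1];cv2.imwrite('pics/w2.png',im)
im=optics.snapshot('side')[:,:,::-1];zoom('pics/s2.png',im,240,150,440,300,4)
"
```

```text
tcp valve mm [-61.1 -73.   58.1] tool shift to target mm [ 0.1 -1.2 13. ] tool y,z dirs in valve deg [-179.8, 90.2] f [ 0.7 -0.5 -0.1] t 2.7833 q6 [-0.33  0.67  1.8  -0.    0.67 -2.25]
```

View pics/s2.png

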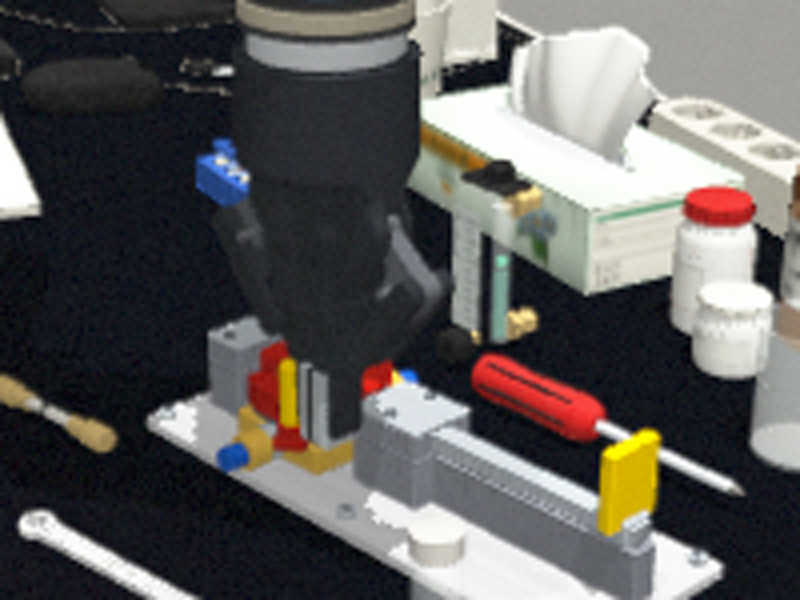

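View pics/w2.png

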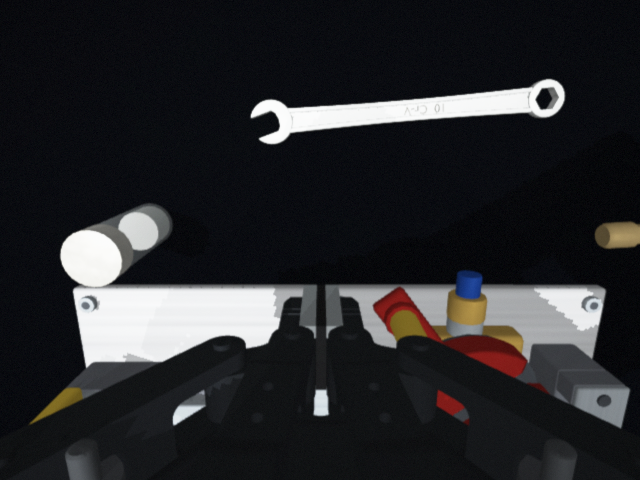

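Call:
step_arm(commands=[[0,-0.002,0.006,0],[0,-0.002,0.012,0],[0,-0.002,0.018,0],[0,-0.002,0.024,0],[0,-0.002,0.029,0],[0,-0.002,0.034,0],[0,-0.002,0.038,0],[0,-0.002,0.038,0]])

```text
t: 3.55
tcp_pos: [0.5137, -0.029, 0.0603]
tool_rot: [-0.578, 0.406, 0.581, 0.404]
force: [0.2, 0.0, 0.5]
finger_gap: -0.004
```

```bash
python3 -c "
from h import *
rel([-.06,-.0205,.058])
im=optics.snapshot('wrist')[:,:,::-1];cv2.imwrite('pics/w3.png',im)
im=optics.snapshot('side')[:,:,::-1];zoom('pics/s3.png',im,240,150,440,300,4)
im=optics.snapshot('top')[:,:,::-1];zoom('pics/t3.png',im,260,150,460,300,4)
"
```

```text
tcp valve mm [-58.5 -35.4  60.3] tool shift to target mm [ 2.3  1.4 14.9] tool y,z dirs in valve deg [-179.8, 90.2] f [0.2 0.  0.5] t 3.55 q6 [-0.27  0.66  1.84 -0.    0.65 -2.19]
```

View pics/t3.png

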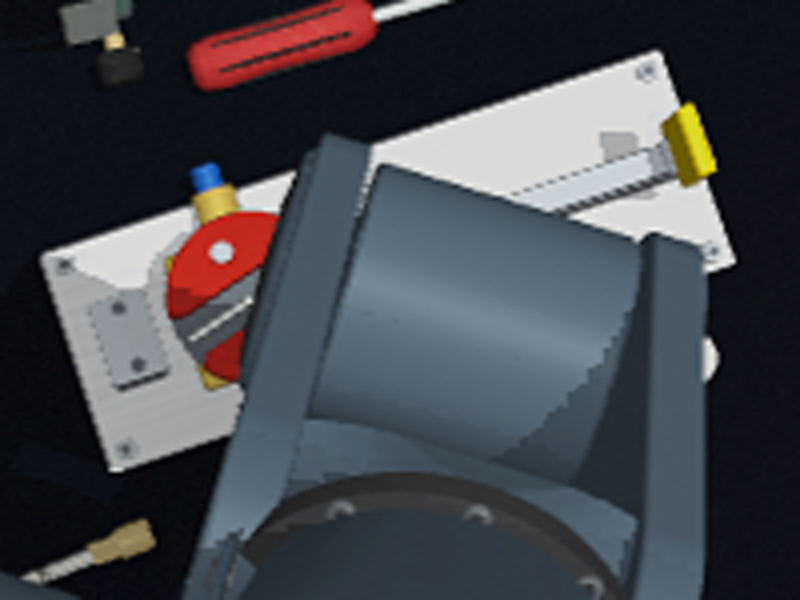

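View pics/w3.png

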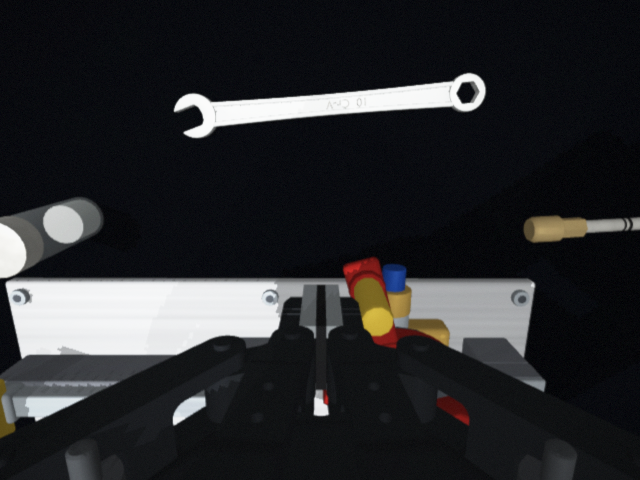

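View pics/s3.png

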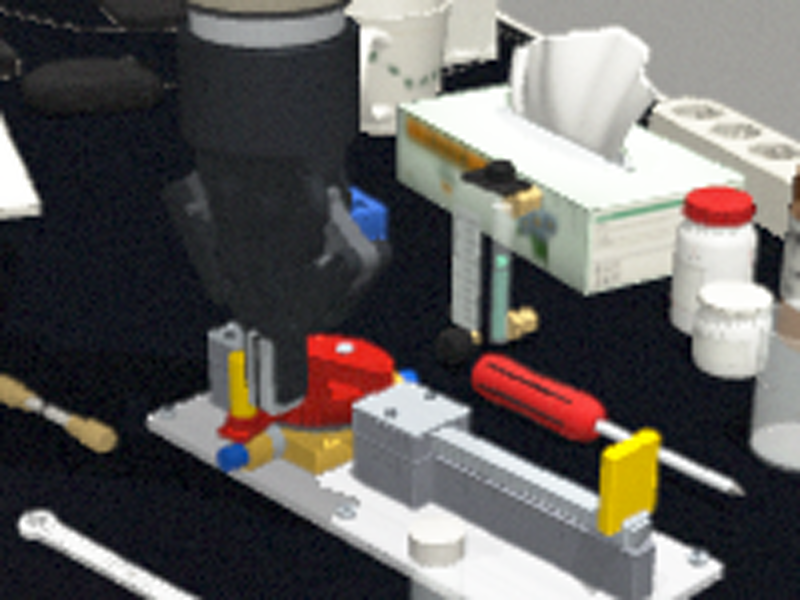

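```bash
python3 -c "
from h import *
p=w2v(ray('wrist',378,321,.08));print(p, np.degrees(np.arctan2(-p[1],-p[0])), np.hypot(p[0],p[1]))
A=ray('top',260+250/4,150+303/4,.035);B=ray('top',260+192/4,150+338/4,.035);d=B-A
print(np.degrees(np.arctan2(-d[0],d[1])-VA))
im=cv2.imread('pics/w3.png');zoom('pics/w3z.png',im,280,240,440,360,5)
im=cv2.imread('pics/t3.png');cv2.imwrite('pics/t3z.png',cv2.resize(im[180:400,140:340],None,fx=3,fy=3))
"
```

```text
[-0.06170077 -0.01699144  0.08      ] 15.396733341412737 0.0639976112206835
12.668417887363997
```

View pics/w3z.png

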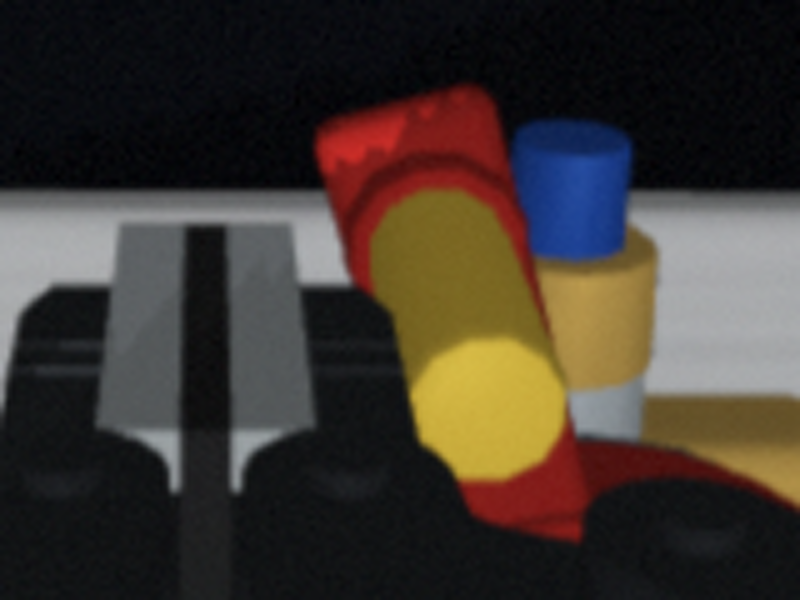

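View pics/t3z.png

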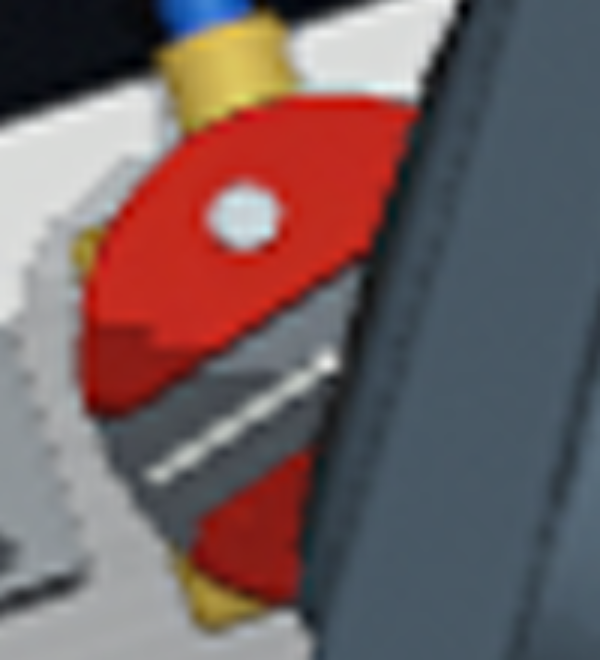

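Call:
step_arm(commands=[[0.001,0.001,0.003,0],[0.001,0.001,0.006,0],[0.001,0.001,0.009,0],[0.001,0.001,0.012,0],[0.001,0.001,0.0135,0],[0.001,0.001,0.0135,0]])

```text
t: 4.2
tcp_pos: [0.5087, -0.0163, 0.0589]
tool_rot: [-0.578, 0.406, 0.581, 0.405]
force: [0.1, 1.3, -0.4]
finger_gap: 0.004
```

```bash
python3 -c "
from h import *
rel([-.06,-.0205,.058])
im=optics.snapshot('wrist')[:,:,::-1];cv2.imwrite('pics/w4.png',im);zoom('pics/w4z.png',im,280,240,440,360,5)
im=optics.snapshot('top')[:,:,::-1];zoom('pics/t4.png',im,290,190,370,250,10)
"
```

```text
tcp valve mm [-58.9 -21.8  58.9] tool shift to target mm [0.9 1.1 1.3] tool y,z dirs in valve deg [-179.8, 90.2] f [ 0.1  1.3 -0.4] t 4.2 q6 [-0.25  0.66  1.85 -0.    0.63 -2.17]
```

View pics/w4z.png

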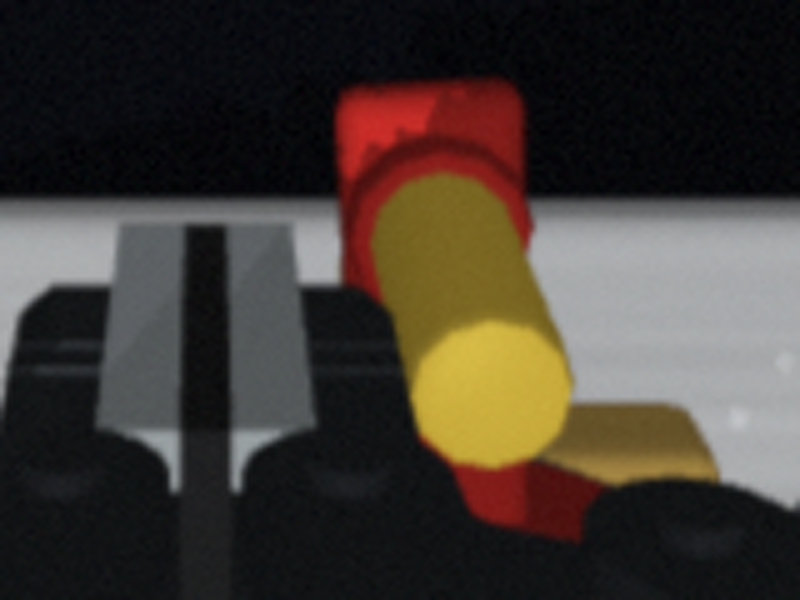

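View pics/t4.png

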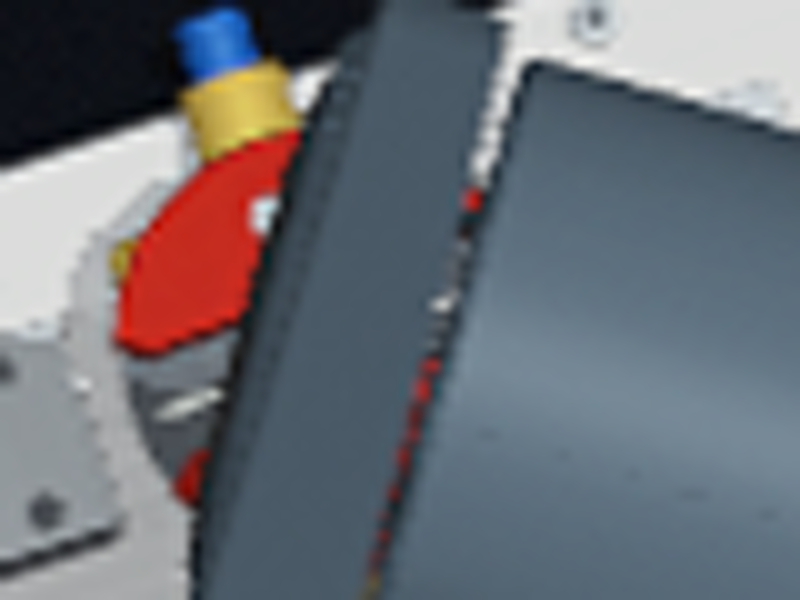

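```bash
python3 -c "
from h import *
p=w2v(ray('wrist',378.2,318.8,.08));print(p, np.degrees(np.arctan2(-p[1],-p[0])), np.hypot(p[0],p[1]))
A=ray('top',290+443/10,190+303/10,.035);B=ray('top',290+160/10,190+412/10,.035);d=B-A
print(np.degrees(np.arctan2(-d[0],d[1])-VA))
"
```

```text
[-0.06392242 -0.00318773  0.08      ] 2.8549034327521947 0.06400185885938992
2.6171439782234205
```

Call:
step_arm(commands=[[0.001,0,0.001,0],[0.001,0,0.002,0],[0.001,0,0.002,0],[0.001,0,0.002,0]])

```text
t: 4.63
tcp_pos: [0.5089, -0.0146, 0.058]
tool_rot: [-0.578, 0.406, 0.58, 0.405]
force: [-0.1, -0.5, 0.3]
finger_gap: 0.0
```

Call:
step_arm(commands=[[0,0,-0.006,0],[0,0,-0.015,0],[-0.01,0,-0.02,0],[-0.035,0,-0.03,0],[-0.06,0,-0.055,0],[-0.08,0,-0.085,0],[-0.08,0,-0.12,0],[-0.08,0,-0.15,0]])

```text
t: 5.3
tcp_pos: [0.5621, -0.1586, 0.1399]
tool_rot: [0.58, -0.406, -0.578, -0.406]
force: [0.5, -0.3, -0.8]
finger_gap: 0.003
```

```bash
python3 -c "
from h import *
rel([0,-.24,.14])
im=optics.snapshot('top')[:,:,::-1];cv2.imwrite('pics/t5f.png',im);zoom('pics/t5.png',im,260,180,400,285,5.7)
"
```

```text
tcp valve mm [ -57.  -173.7  139.9] tool shift to target mm [  0.1 -56.9 -66.4] tool y,z dirs in valve deg [-179.9, 90.1] f [ 0.5 -0.3 -0.8] t 5.3 q6 [-0.47  0.59  1.62 -0.    0.93 -2.38]
```

View pics/t5.png

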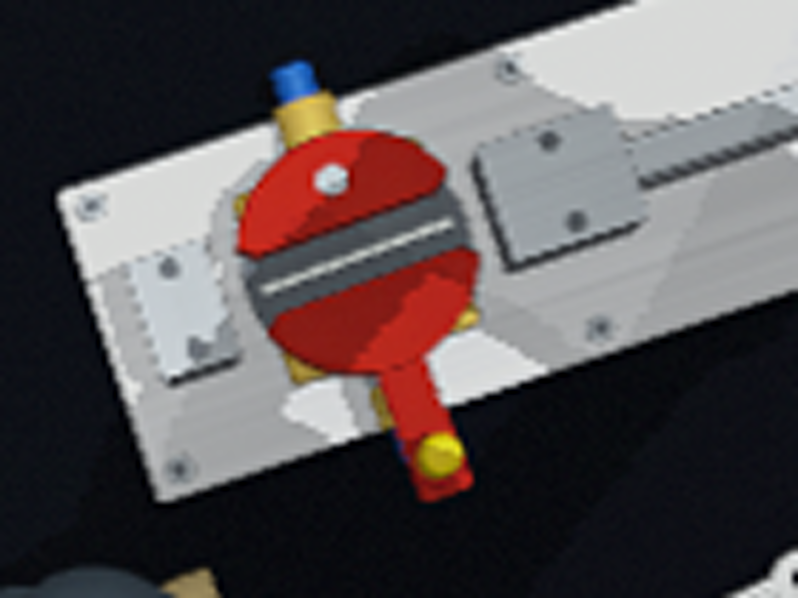

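```bash
python3 - <<'E'
from h import *
im=cv2.imread('pics/t5f.png').astype(int)
# bright pixels inside slot ROI
m=np.zeros(im.shape[:2],bool);m[212:238,302:344]=1
b=im.min(2);roi=np.argwhere(m&(b>110));
# keep central comp
lab=cv2.connectedComponents((m&(b>120)).astype(np.uint8))[1]
for l in range(1,lab.max()+1):
    pts=np.argwhere(lab==l)
    if len(pts)<8: continue
    w=np.array([ray('top',x,y,.035)[:2] for y,x in pts]);c=w.mean(0);u,s,vt=np.linalg.svd(w-c);d=vt[0]*np.sign(vt[0][1])
    print(len(pts),pts.mean(0),s,np.degrees(np.arctan2(-d[0],d[1])),w2v([*c,0]))
print(np.degrees(VA))
def ang(a,b,z):
    A=ray('top',*a,z);B=ray('top',*b,z);d=B-A;return np.degrees(np.arctan2(-d[0],d[1]))
f=lambda u,v:(260+u/5.7,180+v/5.7)
# bar + peg
print('peg',w2v(ray('top',*f(440,455),.08)))
print('edges',ang(f(635,0),f(57,193),.0057),ang(f(798,290),f(160,500),.0057))
# line edges fitted from gradients of base plate on full image
E
```

```text
10 [212.4 317.5] [0.00800292 0.0026327 ] 1.3634788221216942 [0.02246164 0.00156294 0.        ]
31 [215.74193548 341.67741935] [0.03114205 0.0097552 ] -72.24934601054014 [ 0.00412995 -0.03531438  0.        ]
53 [224.0754717  323.30188679] [0.12849752 0.00543163] 21.189525439646804 [ 0.00058735 -0.00138955  0.        ]
20 [234.25 302.9 ] [0.0185059  0.00613208] -74.48746721667267 [-0.00480303  0.03665498  0.        ]
19.852987601283022
peg [-0.06522761 -0.00133293  0.08      ]
edges 19.986341844548758 19.484062283612648
```

Call:
step_arm(commands=[[0,-0.02,-0.022,0],[0,-0.04,-0.044,0],[0,-0.057,-0.062,0],[0,-0.057,-0.062,0],[0.025,-0.057,-0.062,0],[0.05,-0.057,-0.062,0],[0.07,-0.057,-0.062,0],[0.079,-0.057,-0.062,0]])

```text
t: 6.02
tcp_pos: [0.6375, -0.2034, 0.0578]
tool_rot: [0.579, -0.408, -0.578, -0.406]
force: [-0.5, 0.5, -0.2]
finger_gap: 0.002
```

```bash
python3 -c "
from h import *
rel([0,-.218,.058])
im=optics.snapshot('wrist')[:,:,::-1];cv2.imwrite('pics/w6.png',im)
im=optics.snapshot('side')[:,:,::-1];zoom('pics/s6.png',im,260,190,460,340,4)
"
```

```text
tcp valve mm [  -1.3 -241.5   57.8] tool shift to target mm [-0.3 -1.3 23.5] tool y,z dirs in valve deg [-180.1, 89.9] f [-0.5  0.5 -0.2] t 6.0167 q6 [-0.47  0.8   1.44 -0.    0.91 -2.39]
```

View pics/s6.png

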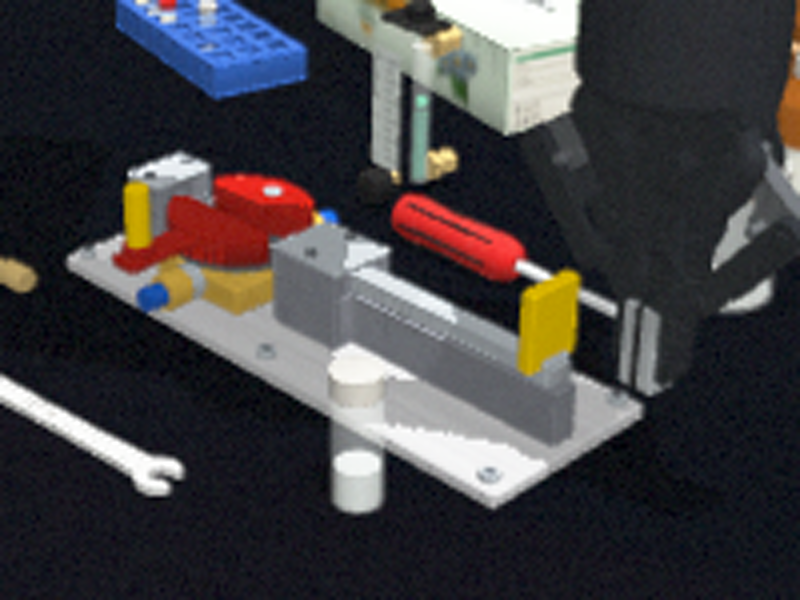

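View pics/w6.png

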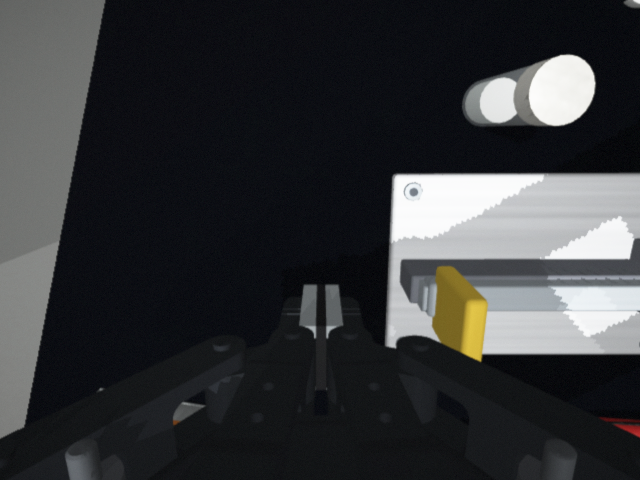

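Call:
step_arm(commands=[[0,-0.001,0.012,0],[0,-0.001,0.023,0],[0,-0.001,0.029,0],[0,-0.001,0.034,0],[0,-0.001,0.038,0],[0,-0.001,0.042,0],[0,-0.001,0.046,0],[0,-0.001,0.05,0]])

```text
t: 6.78
tcp_pos: [0.623, -0.1564, 0.0594]
tool_rot: [0.58, -0.408, -0.576, -0.406]
force: [0.5, -1.3, 1.7]
finger_gap: 0.001
```

```bash
python3 -c "
from h import *
rel([0,-.1085,.058])
im=optics.snapshot('wrist')[:,:,::-1];cv2.imwrite('pics/w7.png',im)
im=optics.snapshot('side')[:,:,::-1];zoom('pics/s7.png',im,260,190,460,340,4)
"
```

```text
tcp valve mm [   1.  -192.4   59.4] tool shift to target mm [ 0.9  1.2 83.9] tool y,z dirs in valve deg [-180.1, 89.9] f [ 0.5 -1.3  1.7] t 6.7833 q6 [-0.42  0.77  1.51 -0.    0.86 -2.33]
```

View pics/s7.png

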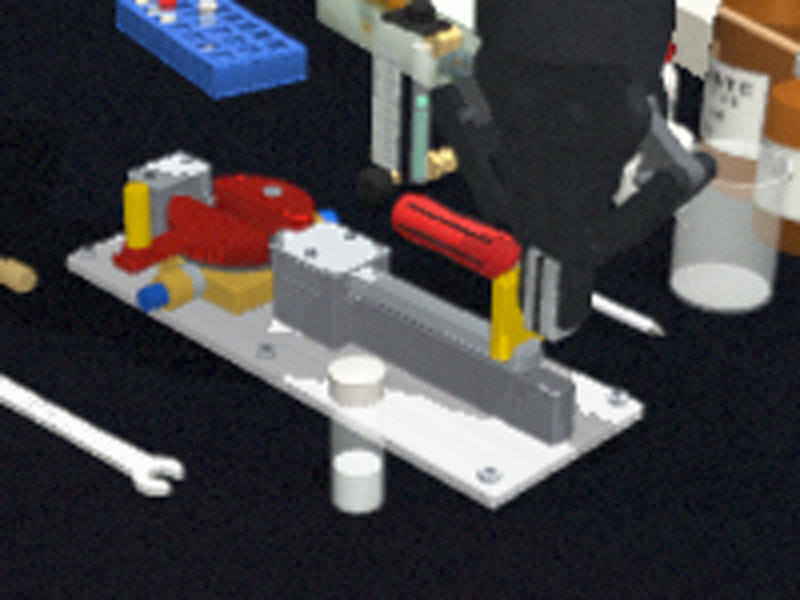

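Call:
step_arm(commands=[[0.001,0.001,0.006,0],[0.001,0.001,0.013,0],[0.001,0.001,0.02,0],[0.001,0.001,0.027,0],[0.001,0.001,0.034,0],[0.001,0.001,0.041,0],[0.001,0.001,0.048,0],[0.001,0.001,0.055,0]])

```text
t: 7.55
tcp_pos: [0.6025, -0.1033, 0.0577]
tool_rot: [0.58, -0.407, -0.577, -0.406]
force: [1.8, -1.0, 1.9]
finger_gap: 0.006
```

```bash
python3 -c "
from h import *
rel([0,-.1085,.058])
im=optics.snapshot('side')[:,:,::-1];zoom('pics/s8.png',im,260,190,460,340,4)
"
```

```text
tcp valve mm [  -0.2 -135.5   57.7] tool shift to target mm [-0.4 -0.2 27. ] tool y,z dirs in valve deg [-180.1, 89.9] f [ 1.8 -1.   1.9] t 7.55 q6 [-0.35  0.74  1.59 -0.    0.8  -2.26]
```

View pics/s8.png

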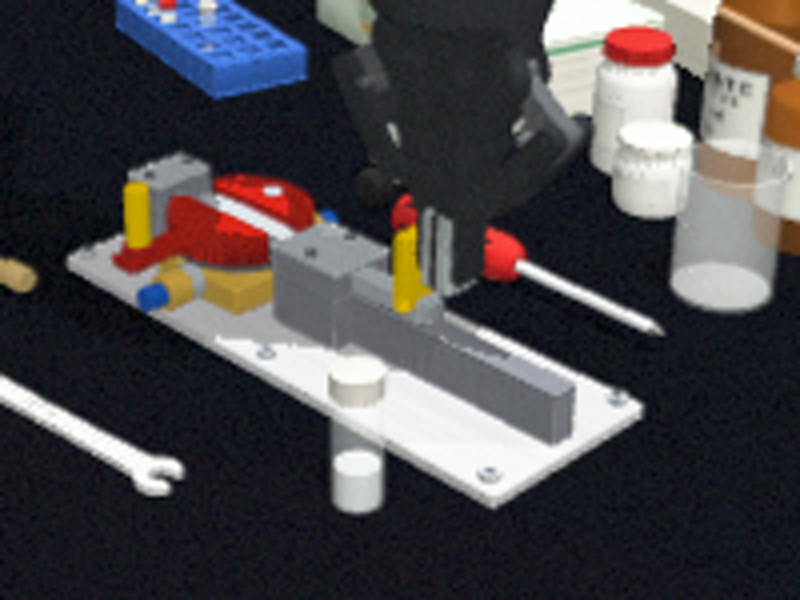

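Call:
step_arm(commands=[[0,0,0.005,0],[0,0,0.01,0],[0,0,0.015,0],[0,0,0.019,0],[0,0,0.022,0],[0,0,0.024,0],[0,0,0.025,0]])

```text
t: 8.18
tcp_pos: [0.5925, -0.0779, 0.0574]
tool_rot: [0.579, -0.407, -0.578, -0.406]
force: [0.4, -1.2, 0.4]
finger_gap: -0.002
```

Call:
step_arm(commands=[[0,0,0.001,0],[0,0,0.002,0],[0,0,0.003,0],[0,0,0.003,0]])

```text
t: 8.52
tcp_pos: [0.5919, -0.076, 0.0574]
tool_rot: [0.579, -0.407, -0.578, -0.405]
force: [1.3, -3.4, -0.6]
finger_gap: -0.0
```

```bash
python3 -c "
from h import *
rel([0,-.1085,.058])
"
```

```text
tcp valve mm [  -0.9 -106.2   57.4] tool shift to target mm [-0.6 -0.9 -2.3] tool y,z dirs in valve deg [-180.0, 90.0] f [ 1.3 -3.4 -0.6] t 8.5167 q6 [-0.31  0.73  1.63 -0.01  0.78 -2.23]
```

Call:
step_arm(commands=[[0,0,0.001,0],[0,0,0.002,0],[0,0,0.003,0],[0,0,0.004,0],[0,0,0.004,0]])

```text
t: 8.93
tcp_pos: [0.592, -0.0758, 0.0576]
tool_rot: [0.582, -0.408, -0.576, -0.404]
force: [1.7, -12.1, -1.9]
finger_gap: -0.0
```

```bash
python3 -c "
from h import *
rel([0,-.1085,.058])
"
```

```text
tcp valve mm [  -0.8 -106.1   57.6] tool shift to target mm [-0.4 -0.8 -2.4] tool y,z dirs in valve deg [-179.9, 90.1] f [  1.7 -12.1  -1.9] t 8.9333 q6 [-0.31  0.73  1.63 -0.01  0.77 -2.22]
```

Force rises to 12 N with no motion: the bar is at its stop. Back off, lift clear, and look.

Call:
step_arm(commands=[[0,0,-0.008,0],[0,0,-0.02,0],[0,0,-0.03,0],[-0.02,0,-0.04,0],[-0.05,0,-0.06,0],[-0.08,0,-0.09,0],[-0.11,0,-0.12,0],[-0.14,0,-0.15,0]])

```text
t: 9.6
tcp_pos: [0.6421, -0.2147, 0.1987]
tool_rot: [0.581, -0.408, -0.577, -0.404]
force: [2.0, -0.7, 0.3]
finger_gap: -0.002
```

Call:
step_arm(commands=[[-0.01,0,-0.02,0],[-0.02,0,-0.04,0],[-0.02,0,-0.05,0],[-0.02,0,-0.05,0]])

```text
t: 9.93
tcp_pos: [0.6595, -0.264, 0.2191]
tool_rot: [0.581, -0.408, -0.576, -0.405]
force: [0.2, 0.6, 0.7]
finger_gap: -0.002
```

```bash
python3 - <<'E'
from h import *
rel([0,-.1085,.058])
im=optics.snapshot('side')[:,:,::-1];zoom('pics/s9.png',im,240,180,450,335,3.8)
im=optics.snapshot('top')[:,:,::-1];cv2.imwrite('pics/t9f.png',im);zoom('pics/t9.png',im,240,120,460,285,3.6)
print(proj('top',v2w([0,-.094,.08])),proj('side',v2w([0,-.094,.08])))
E
```

```text
tcp valve mm [  -1.2 -306.   219.1] tool shift to target mm [159.3  -1.  198.9] tool y,z dirs in valve deg [-180.0, 90.0] f [0.2 0.6 0.7] t 9.9333 q6 [-0.54  0.66  1.21 -0.01  1.27 -2.45]
[[378.4480737  203.28509255]] [[354.48373464 242.33180508]]
```

View pics/s9.png

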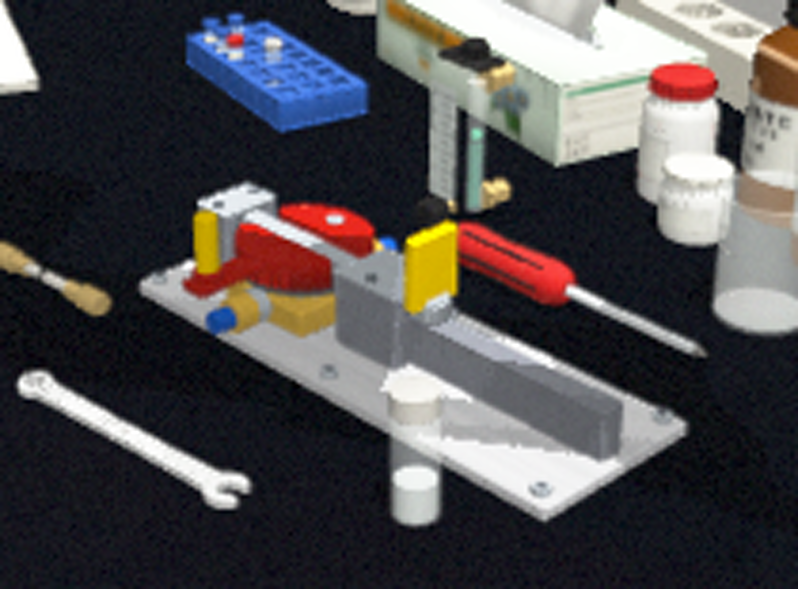

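View pics/t9.png

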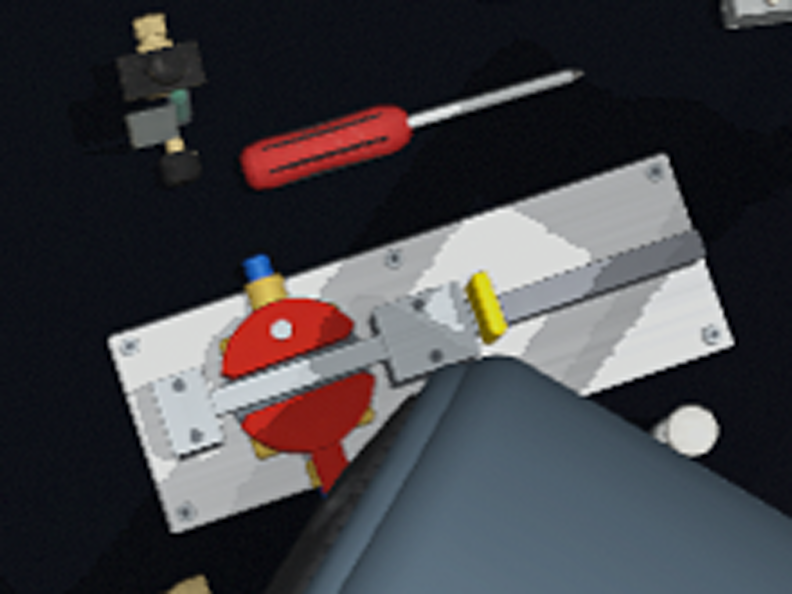

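```bash
python3 - <<'E'
from h import *
a=cv2.imread('pics/top0.png');b=cv2.imread('pics/t9f.png')
for n,(x0,y0,x1,y1) in dict(rota=(268,120,300,175),sd=(302,135,405,175),vial=(418,228,444,252)).items():
    A=cv2.cvtColor(a[y0:y1,x0:x1],6).astype('float32');B=cv2.cvtColor(b[y0:y1,x0:x1],6).astype('float32');print(n,cv2.phaseCorrelate(A,B))
s=telemetry.sense();print(s['force'],s['qd'].round(3));manip.sign_off()
E
```

```text
rota ((0.0939111550552969, -0.014236766271867651), 0.9989492122083903)
sd ((-0.014448815568400164, -0.08406883178780333), 0.9863110462824504)
vial ((0.37042514686351957, -0.2693287305089651), 0.7016766976427149)
[-0.59602924  0.62939367 -0.5039461 ] [ 0.02  -0.003  0.025 -0.001  0.     0.002]
the job is handed in; nothing more can be done
```

The valve is locked off and the job is handed in, at about 10 s on the robot's clock (the limit is 48 s). I turned the disc clockwise by its peg from about 0.64 rad to about 0.02 rad. I checked the slot from the top camera with the hand away, then pushed the bar by its plate through the slot to its stop.

Last checks:
- **Bar home:** the push force rose to about 12 N with no further motion. In the top picture the plate's rear edge lies within a pixel of where it should be when home, and the bar reaches into the keeper.
- **Hand clear:** the hand ended about 0.2 m behind and above the plate, with contact force near zero.
- **Rotameter and screwdriver:** compared with the first picture, both shifted by less than 0.1 px.
- **Vial:** this check was less certain. It gave about 0.4 px with a weaker match, which I put down to the arm's shadow. The vial still stands in its place in the side view.
- **Spanner and sample tube:** I checked these only by eye in the side view, and they look unmoved. In the last top picture the tube was only just in view and the spanner was hidden.
- **Small disagreement:** the peg and slot measurements put the final disc angle at 1.2 to 1.3° rather than 0. The slot's clearance allows about 4.8°, and the bar went through without binding.

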